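Close the mould press by one turn of its hand wheel

ROBOT

A 7-joint arm with a two-finger parallel gripper is mounted at the origin on the work surface. World frame = base frame: x ahead of the robot, y to its left, z up, the work surface at z = 0. Lengths are in mm, angles in rad, forces in N, time in s.
With the tool pointing down it reaches from about 400 to 850 mm from the base axis. Payload 10.4 kg.
Tool frame: the origin (TCP) lies midway between the tips of the shut fingers; the grasp point (between the pads) lies r.hold_point_z behind it (r.hold_point_z is the distance from the TCP to the grasp point, in mm); z points along the fingers, y is the direction in which the jaws open and shut (so a half turn about z gives the same grasp; the last joint's range is limited). The gripper opens to 85 mm and grips with 20 to 120 N. Pads are 22 mm wide; open, the fingers measure 114 mm over their backs; the gripper's body (76 mm by 85 mm) begins 54 mm behind the grasp point. The pads swing forward as they close: fully open they stand 13 mm farther back than shut.
Start: joints at [-1.286, 0.332, -0.065, 1.46, 0.022, 1.35, -0.088], TCP at [189.339, 595.653, 231.338] pointing down, gripper open.
Joint ranges: [-2.6, 2.6], [-0.5, 2.12], [-1.47, 1.34], [0.16, 2.42], [-1.27, 4.41], [0.06, 2.06], [-2.6, 2.6]. Speed limits (rad/s): [2.22, 2.22, 2.79, 2.79, 3.14, 3.14, 3.14].

INTERFACE

Orientations are given as a unit quaternion [w, x, y, z].
In Python, from bench import r, cams, finder gives the robot as it stands.
- The arm moves only by the tool apply_moves, never from a script. Its arguments are lists of equal length, an entry for each row: "dp": the shift along the world's x, y, z in mm, a list of three; "roll": the turn about the world's z in degrees; "jaw": the finger opening in mm, from 0 to 85.4. In form: {"dp": [[x, y, z], ...], "roll": [roll, ...], "jaw": [jaw, ...]}. A call has exactly 10 rows; each row is the pose to reach, as a shift and turn from the pose commanded when the call began; what a row does not reach only later rows make up. A row lasts 1/8 s, in which the tool goes at most 62.5 mm and 10.7 degrees, less where a joint would pass 70% of its speed; a pose out of reach is approached as far as the arm can. A call with a gripper value outside its range is refused whole. The fingers move at their own pace and stop on an object; the grip force is fixed at half the most. Time passes only in rows, so rows that repeat a pose let the fingers close, or fill a call up. It gives the time, the measured TCP pose, the force and the opening at its end, in the units of the state.
- r.get_state(): the state, without advancing time (a new reading comes with each control period).
- cams.grab_frame(name): name is "scene" or "top" or "wrist"; returns a dict with "img" (420x560x3 uint8, red, green, blue), "depth" (420x560 float32, mm along the optical axis (not along the pixel's ray), 0 where there is no reading), "intrinsics" (3x3 intrinsics, pixels), "dist_coeffs" ([k1, k2, p1, p2, k3] as OpenCV has them; the pictures are not rectified), "xyz" and "attitude" of the camera in the world. Camera axes: x right, y down, z forward; pixel columns grow to the right and rows downward; lengths in mm; the calibration is good to about 2 mm. A picture is of the moment at which its call begins.
- r.sign_off(): hands the job in, once; it reports no verdict.
Trained networks look in a picture, given as the dict that the camera call returned (one of the last four; its "shot" number tells which), for a name from the list of things; names that differ only in an ending like _2 or _b are one class to them, and where a whole thing is asked for, a point or a joint stands for the part that bears it (a point fixed in the world has none). Each returns a list of dicts, best first, with "p" (0 to 1); they miss things now and then, are a little off and sometimes report something else, mostly with a low value. They report only what shows in the picture. A call takes as long as a camera call.
- finder.search_frame(target, picture): "at" ([x, y, z] in mm, in the coordinates of the camera as it stood for that picture, good to about 4 mm: the middle of the surface that is visible of it).
The state is a dict: "clock": time; "qpos": joint angles; "dq": joint speeds; "tau": joint torques, N m; "position": TCP position; "orientation": TCP orientation; "ft_force": force on the tool from outside, world axes, zero at the start; "moment": the same for the moment, N m; "opening": finger opening in mm.
Only numpy, scipy, OpenCV 4.12 (cv2) and the standard library are available. Lean on these libraries where they do the work, as an engineer would, in place of code of your own. Each camera call takes 0.05 s, during which the arm holds its last target. There are 200 camera calls.

TASK

Close the bench press on the plaster mould: with your fingertips or the outside of your fingers, push the hand wheel's upright handle round clockwise (seen from above) through exactly one full turn, so that the handle is back where it started and the plate just rests on the mould; no further, or the plaster cracks. Do not take the handle between the fingers, leave the wheel standing there, and leave everything else on the table where it is.

Things in the scene. Friction and masses are not known exactly. Their poses are not given: they have to be found in the camera images.
- wheel (a joint): turn of the hand wheel in rad: 0 at the start, growing clockwise seen from above; one full turn is 6.283. It turns about a vertical axis through hub with steady friction (about 0.22 N m, so about 3 N at the handle, somewhat more when moved fast) and stays where it is left. Stops lie at -1.0 and 7.5, beyond the wanted turn in both directions. One turn lowers the plate by 12 mm.
- hub (a point): centre of the top of the wheel's hub, on the turning axis, 213 mm above the table. The bare metal wheel has its rim on a circle of 85 mm radius (a round bar of 16 mm diameter, its top 208 mm above the table), three spokes, a 38 mm hub, and the end of a 20 mm screw standing up through the hub to at most 31 mm above this point.
- handle: upright black round handle fixed to the rim at the end of one spoke, 85 mm from the wheel's axis: 24 mm diameter, 46 mm tall; it carries its axis upright always. Origin at the centre of its foot, 210 mm above the table. At the start it may point in any direction from the hub.
- handle_top (a point): centre of the top of the handle, 256 mm above the table
- press: grey bench press, fixed to the table: base 165 x 280 x 20 mm, two columns, a cross beam 280 mm long (55 mm wide, top 185 mm above the table) along the press's own y, holding a white two-part plaster mould 130 x 150 mm whose top is 100 mm above the table. Origin at the centre of its underside, below the wheel's axis.
- plate_under (a point): centre of the underside of the press plate (110 x 130 mm, steel with a rubber face), 112 mm above the table at the start, 12 mm above the mould
- mallet: rubber mallet lying on its side: black round head 64 mm diameter, 100 mm long, pale wooden handle 250 mm long; origin under the handle on the table. Loose, not part of the job.
- chisel: wood-handled steel chisel lying flat, 215 mm long, 28 mm thick; origin under its middle. Loose, not part of the job.
- dome: white plaster dome (a finished cast), 196 mm wide, 105 mm high; origin at the centre of its underside. Loose, not part of the job.
- shard_a: broken plaster piece, about 68 mm wide, 26 mm high; origin at the centre of its underside. Loose, not part of the job.
- shard_b: smaller broken plaster piece, about 52 mm wide, 18 mm high; origin at the centre of its underside. Loose, not part of the job.
- sander: yellow sanding block 100 x 60 x 30 mm; origin at the centre of its underside. Loose, not part of the job.
- jar: white lidded jar, 64 mm diameter, 90 mm high, standing; origin at the centre of its underside. Loose, not part of the job.
- cup: grey plastic mixing cup, 80 mm wide, 85 mm high, standing; origin at the centre of its underside. Loose, not part of the job.

How it is judged:
By the outcome, as a careful person would: the job done as asked, in the order asked, and still so for the second after the job is handed in, with the robot touching nothing.
It also fails if it takes over 54 s, if anything falls off the work surface, if the arm or the gripper's body presses on something with over 40 N, if the wrist force passes 120 N, or if a joint passes its speed limit or range.

## Working session

There is one attempt and no reset: what is moved stays moved. The work goes in short steps, Python scripts to look and compute and a tool call to move; the robot and the scene stay as the last step left them, time stands still between calls to the robot, and variables do not carry over. Pictures are saved under pics/ and viewed, about 8 in all and at most 12, crops included, and the job is handed in when it is done.

Besides the shell and the picture viewer there is one more tool, called after "Request:" in YAML: its name, and indented under it one key for each argument. apply_moves: Moves the arm, as the interface text tells. Its arguments: {"type":"object","properties":{"dp":{"type":"array"},"roll":{"type":"array"},"jaw":{"type":"array"}},"required":["dp","roll","jaw"]}

```bash
mkdir -p pics
cat > h.py <<'E'
import numpy as np, cv2
from bench import r,cams,finder
from scipy.spatial.transform import Rotation as R
def rot(q): return R.from_quat([q[1],q[2],q[3],q[0]]).as_matrix()
def w(f,p): return rot(f["attitude"])@np.array(p)+np.array(f["xyz"])
def cloud(f):
    d=f["depth"]; v,u=np.nonzero(d>0)
    n=cv2.undistortPoints(np.stack([u,v],1).astype(np.float64)[:,None],f["intrinsics"],np.array(f["dist_coeffs"]))[:,0]
    z=d[v,u]; P=np.c_[n*z[:,None],z]
    return P@rot(f["attitude"]).T+np.array(f["xyz"]),u,v
E
python3 - <<'E'
from h import *
print(r.get_state(), r.hold_point_z)
ims=[]
for n in ["top","scene"]:
    f=cams.grab_frame(n); cv2.imwrite(f"pics/{n}0.png",f["img"][:,:,::-1])
    for t in ["handle","handle_top","hub","press"]:
        for d in finder.search_frame(t,f)[:2]: print(n,t,round(d["p"],2),w(f,d["at"]).round(0))
    P,u,v=cloud(f)
    for lo,hi in [(200,215),(240,246),(250,262)]:
        m=(P[:,2]>lo)&(P[:,2]<hi)&(np.hypot(P[:,0],P[:,1])>300)
        if m.sum(): print(lo,m.sum(),P[m].min(0).round(),P[m].max(0).round(),np.median(P[m],0).round(1))
E
```

```text
{'clock': 0.0, 'qpos': array([-1.28558942,  0.33284583, -0.06470831,  1.46094039,  0.02161974,
        1.34988965, -0.08850452]), 'dq': array([ 4.91546730e-04,  2.14512958e-04,  9.17182794e-04,  4.04272323e-04,
       -6.85879868e-05, -3.23120736e-04,  2.41881591e-04]), 'tau': array([ 7.94754269e-04, -6.25443292e+01,  4.97157150e-02, -3.91596437e+01,
        1.62885175e-02,  1.01651129e-02, -3.09875261e-06]), 'position': array([189.24989727, 595.26968336, 230.53266322]), 'orientation': array([-6.60116093e-05,  1.53282420e-01,  9.88182179e-01, -6.90322960e-04]), 'ft_force': array([-0.49195162,  0.76506067, -0.19788822]), 'moment': array([ 0.02125119, -0.01706424, -0.00404848]), 'opening': 85.46731490016087} 18.700000000000003
top handle 0.66 [622. 193.  89.]
top hub 0.84 [570.   6. 207.]
top press 0.62 [555.   3. 125.]
200 3301 [ 189. -775.  200.] [672. 714. 215.] [514.2 -21.3 205.2]
240 40 [179.  -2. 241.] [591. 638. 246.] [580.    8.2 243.7]
250 80 [175.  65. 250.] [541. 637. 261.] [527.4  77.5 255. ]
scene handle 0.51 [475. 119.  26.]
scene handle_top 0.46 [535.  64. 243.]
scene hub 0.88 [578.  -1. 210.]
scene hub 0.72 [463. 467.  31.]
scene press 0.85 [601. -63.  81.]
scene press 0.58 [579.   3. 208.]
200 3959 [-888. -812.  200.] [1266. 1814.  215.] [409.3 -62.5 205.8]
240 486 [-878. -498.  240.] [1268. 1765.  246.] [1262.   319.7  243.3]
250 954 [-882. -503.  250.] [1268. 1694.  262.] [1261.8  349.8  256. ]
```

```bash
sleep 8; ls pics
```

```text
scene0.png
top0.png
```

View pics/top0.png

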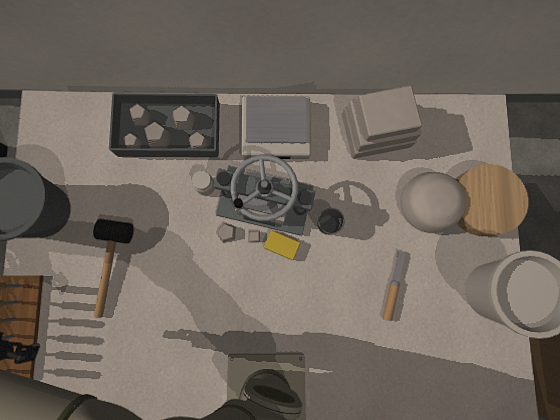

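View pics/scene0.png

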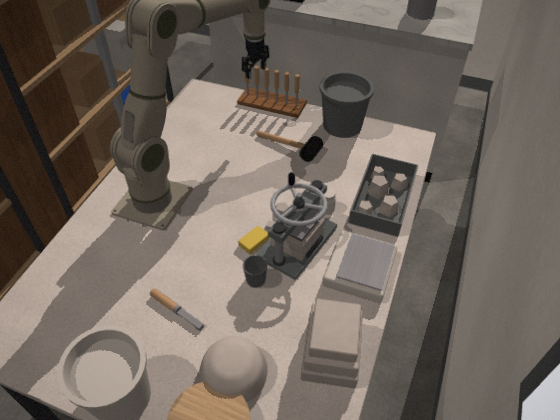

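Run:
```python
from h import *
from scipy.optimize import least_squares
f=cams.grab_frame("top"); P,u,v=cloud(f)
near=np.hypot(P[:,0]-575,P[:,1])<140
m=near&(P[:,2]>198)&(P[:,2]<212)
d=np.hypot(P[:,0]-575,P[:,1]-3); q=P[m&(d>65)&(d<105)]
s=least_squares(lambda p:np.hypot(q[:,0]-p[0],q[:,1]-p[1])-p[2],[575,3,85],loss="soft_l1",f_scale=3)
print("rim fit",s.x.round(1),len(q))
d=np.hypot(P[:,0]-s.x[0],P[:,1]-s.x[1])
for nm,lo,hi,a,b in [("top",250,262,50,120),("screw",225,262,0,25),("hubtop",208,218,0,25)]:
    k=near&(P[:,2]>lo)&(P[:,2]<hi)&(d>a)&(d<b); Q=P[k]
    print(nm,k.sum(),Q.mean(0).round(1),Q.min(0).round(1),Q.max(0).round(1))
# obstacles above 120 mm
k=(P[:,2]>130)&(P[:,0]>300)&(P[:,0]<900)&(abs(P[:,1])<400)
h=np.c_[(P[k][:,:2]//40*40),P[k][:,2]]
D={}
for x,y,z in h: D[(x,y)]=max(D.get((x,y),0),z)
print({(int(a),int(b)):int(c) for (a,b),c in sorted(D.items())})
```

```text
rim fit [580.6   6.3  84.1] 1123
top 59 [530.6  74.1 255.1] [520.2  64.6 250.1] [540.3  85.6 259.6]
screw 52 [580.6   6.5 241. ] [572.6  -2.3 225.1] [591.1  16.3 248.6]
hubtop 93 [578.9   5.9 213.1] [564.4 -10.4 208.3] [602.3  24.8 217.9]
{(480, -80): 210, (480, -40): 211, (480, 0): 210, (480, 40): 239, (520, -160): 199, (520, -120): 202, (520, -80): 211, (520, -40): 207, (520, 0): 208, (520, 40): 259, (520, 80): 257, (560, -160): 197, (560, -120): 206, (560, -80): 212, (560, -40): 243, (560, 0): 248, (560, 40): 205, (560, 80): 212, (560, 120): 198, (600, -120): 206, (600, -80): 212, (600, -40): 197, (600, 0): 210, (600, 40): 210, (600, 80): 211, (600, 120): 200, (640, -80): 210, (640, -40): 211, (640, 0): 213, (640, 40): 211, (720, -400): 171, (720, -360): 175, (720, -320): 175, (760, -400): 174, (760, -360): 179, (760, -320): 175, (760, -280): 141, (800, -400): 175, (800, -360): 175, (800, -320): 175, (800, -280): 174, (840, -400): 175, (840, -360): 175, (840, -320): 175, (840, -280): 176, (880, -400): 173, (880, -360): 167}
```

The top view shows the wheel hub at about px (264,186) and the black handle at about (238,203), on the robot/left side. The jar at (203,182) and cup at (330,221) are low. The scene view agrees. Hub is at about (580.5, 6.4). The handle is at (530.6, 74.1), angle 126.4°, radius 84, which fits the given 85 mm. I'll shut the fingers and approach from the robot side.

Request:
apply_moves:
  dp:
    - [10,-20,40]
    - [35,-75,60]
    - [60,-130,60]
    - [85,-185,60]
    - [110,-240,60]
    - [135,-295,60]
    - [160,-350,60]
    - [185,-405,60]
    - [210,-460,60]
    - [235,-510,60]
  roll: [0,-4,-8,-12,-16,-20,-24,-28,-32,-36]
  jaw: [0,0,0,0,0,0,0,0,0,0]

```text
clock: 1.8
position: [424.9, 83.5, 291.7]
orientation: [0.0, 0.452, 0.892, 0.001]
ft_force: [0.9, 0.6, 0.5]
opening: 0.4
```

Run:
```python
from h import *
s=r.get_state();print(s["position"].round(1),s["qpos"].round(2),s["ft_force"].round(1),s["opening"],s["clock"]);print(rot(s["orientation"]).round(3))
f=cams.grab_frame("wrist");cv2.imwrite("pics/w1.png",f["img"][:,:,::-1])
```

```text
[424.9  83.5 291.7] [-0.78 -0.17  0.43  1.85  0.07  1.44  0.27] [0.9 0.6 0.5] 0.4202252832153225 1.8
[[-0.591  0.807  0.001]
 [ 0.807  0.591  0.001]
 [ 0.     0.001 -1.   ]]
```

View pics/w1.png

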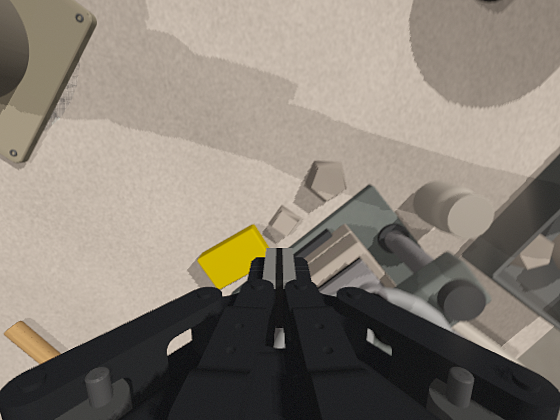

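The wrist view shows the shut tips at about px (280,260), with linkages that widen higher up, and no contact. I'll measure the finger profile so I can pick the depth.

Run:
```python
from h import *
s=r.get_state();f=cams.grab_frame("wrist");P,u,v=cloud(f)
Q=(P-s["position"])@rot(s["orientation"])
for z in range(-80,6,5):
    k=(Q[:,2]>=z)&(Q[:,2]<z+5)&(abs(Q[:,1])<90)&(abs(Q[:,0])<60)
    if k.any(): print(z,k.sum(),"x",Q[k,0].min().round(),Q[k,0].max().round(),"y",Q[k,1].min().round(),Q[k,1].max().round())
```

```text
-80 5692 x -8.0 18.0 y -58.0 57.0
-75 4965 x -7.0 18.0 y -54.0 53.0
-70 2821 x -9.0 18.0 y -51.0 48.0
-65 1981 x -10.0 16.0 y -46.0 44.0
-60 3514 x -9.0 13.0 y -42.0 42.0
-55 1978 x -10.0 14.0 y -39.0 37.0
-50 1461 x -12.0 14.0 y -34.0 33.0
-45 425 x -6.0 14.0 y -25.0 27.0
-40 589 x -12.0 12.0 y -12.0 15.0
-35 179 x 6.0 11.0 y -14.0 13.0
-30 314 x 6.0 11.0 y -14.0 13.0
-25 287 x 6.0 11.0 y -14.0 13.0
-20 260 x 6.0 11.0 y -14.0 13.0
-15 235 x 6.0 11.0 y -14.0 13.0
-10 167 x 6.0 11.0 y -13.0 12.0
-5 17 x 10.0 11.0 y -7.0 5.0
```

The fingers are about 22 x 28 mm, straight for 38 mm above the tip, so TCP z=230 is right. Next I'll plan the circular push.

```bash
cat > plan.py <<'E'
import numpy as np
from scipy.optimize import brentq
C=np.array([580.5,6.4]);a=np.radians(36.3);M=np.array([[np.sin(a),-np.cos(a)],[np.cos(a),np.sin(a)]]) # rows: tool x,y
pos=lambda d,Rr=85:C+Rr*np.array([np.cos(np.radians(d)),np.sin(np.radians(d))])
def gap(h,phi):
    q=abs(M@(pos(h,84.5)-pos(phi)))-np.array([11,14]); return np.hypot(*np.maximum(q,0))+min(q.max(),0)-12
lag=lambda phi:brentq(lambda l:gap(phi-l,phi),5,40)
E
python3 - <<'E'
from plan import *
print([(p,round(lag(p),1)) for p in range(150,-221,-20)], lag(-215))
c=np.array([424.3,85.7]); c=c+[76,-52]; print(c, pos(161))
phi=161
for k in range(8):
    o=[]
    for i in range(10):
        phi-=4.6; o.append([int(x) for x in (pos(phi)-c).round()])
    print(k,round(phi,1),"handle",round(phi-lag(phi)-126.4,1),o); c=c+o[-1]
E
```

```text
[(150, 18.2), (130, 17.8), (110, 19.7), (90, 19.9), (70, 17.1), (50, 15.6), (30, 16.2), (10, 19.2), (-10, 20.1), (-30, 18.2), (-50, 17.8), (-70, 19.7), (-90, 19.9), (-110, 17.1), (-130, 15.6), (-150, 16.2), (-170, 19.2), (-190, 20.1), (-210, 18.2)] 17.850971458932047
[500.3  33.7] [500.13092107  34.07329313]
0 115.0 handle -30.4 [[2, 7], [5, 13], [9, 19], [13, 24], [17, 30], [22, 34], [27, 39], [32, 43], [38, 47], [44, 50]]
1 69.0 handle -74.4 [[7, 2], [13, 4], [20, 6], [26, 7], [33, 8], [40, 8], [47, 7], [54, 6], [60, 4], [67, 2]]
2 23.0 handle -120.3 [[6, -3], [12, -6], [18, -10], [23, -14], [28, -18], [33, -23], [37, -28], [41, -34], [45, -40], [47, -46]]
3 -23.0 handle -168.2 [[3, -6], [5, -13], [6, -20], [7, -26], [7, -33], [7, -40], [6, -47], [5, -54], [3, -60], [0, -67]]
4 -69.0 handle -215.0 [[-2, -6], [-6, -12], [-10, -17], [-14, -23], [-19, -27], [-24, -32], [-29, -36], [-35, -40], [-41, -43], [-47, -46]]
5 -115.0 handle -257.9 [[-7, -2], [-13, -4], [-20, -5], [-27, -5], [-34, -5], [-41, -5], [-47, -4], [-54, -2], [-60, 0], [-67, 3]]
6 -161.0 handle -304.9 [[-6, 3], [-12, 6], [-17, 10], [-22, 15], [-27, 20], [-31, 25], [-35, 31], [-39, 37], [-42, 43], [-44, 49]]
7 -207.0 handle -351.8 [[-2, 7], [-4, 13], [-4, 20], [-5, 27], [-5, 34], [-4, 40], [-3, 47], [-1, 54], [2, 60], [4, 66]]
```

Request:
apply_moves:
  dp:
    - [20,-20,0]
    - [40,-40,-10]
    - [60,-52,-30]
    - [76,-52,-50]
    - [76,-52,-61]
    - [76,-52,-61]
    - [76,-52,-61]
    - [76,-52,-61]
    - [76,-52,-61]
    - [76,-52,-61]
  roll: [0,0,0,0,0,0,0,0,0,0]
  jaw: [0,0,0,0,0,0,0,0,0,0]

```text
clock: 3.15
position: [500.3, 33.7, 230.5]
orientation: [0.0, 0.451, 0.892, 0.0]
ft_force: [-0.5, 0.6, -0.1]
opening: 0.1
```

Request:
apply_moves:
  dp:
    - [2,7,0]
    - [5,13,0]
    - [9,19,0]
    - [13,24,0]
    - [17,30,0]
    - [22,34,0]
    - [27,39,0]
    - [32,43,0]
    - [38,47,0]
    - [44,50,0]
  roll: [0,0,0,0,0,0,0,0,0,0]
  jaw: [0,0,0,0,0,0,0,0,0,0]

```text
clock: 4.4
position: [544.6, 84.0, 230.2]
orientation: [-0.0, 0.451, 0.892, -0.0]
ft_force: [-2.6, -3.3, 0.3]
opening: 0.1
```

Run:
```python
from h import *
s=r.get_state();print(s["position"].round(1),s["ft_force"].round(1))
for n in ["top","scene"]:
    f=cams.grab_frame(n);P,u,v=cloud(f)
    d=np.hypot(P[:,0]-580.5,P[:,1]-6.4)
    k=(P[:,2]>249)&(P[:,2]<262)&(d>65)&(d<110)&(np.hypot(P[:,0]-s["position"][0],P[:,1]-s["position"][1])>16)
    print(n,k.sum(),P[k].mean(0).round(1) if k.any() else "")
    cv2.imwrite(f"pics/{n}1.png",cv2.resize(f["img"][110:260,180:360] if n=="top" else f["img"][130:280,220:400],None,fx=2.2,fy=2.2)[:,:,::-1])
a,b=[cv2.imread(f"pics/{n}1.png") for n in ("top","scene")];cv2.imwrite("pics/c1.png",np.hstack([a,b]))
```

```text
[544.6  84.  230.2] [-2.6 -3.3  0.3]
top 0 
scene 30 [569.   85.8 255.3]
```

View pics/c1.png

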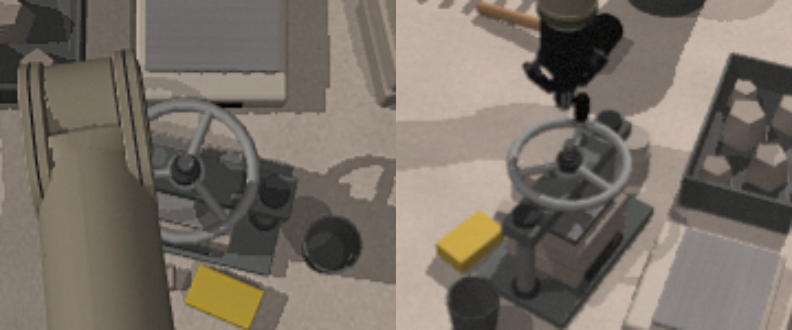

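The crop shows the handle (at about (580,108) in the right half) being pushed just ahead of the fingertips. It measures about 28–30° turned against a predicted 30°, with a 4 N force. Continuing.

Request:
apply_moves:
  dp:
    - [7,2,0]
    - [13,4,0]
    - [20,6,0]
    - [26,7,0]
    - [33,8,0]
    - [40,8,0]
    - [47,7,0]
    - [54,6,0]
    - [60,4,0]
    - [67,2,0]
  roll: [0,0,0,0,0,0,0,0,0,0]
  jaw: [0,0,0,0,0,0,0,0,0,0]

```text
clock: 5.75
position: [611.6, 85.4, 230.2]
orientation: [-0.0, 0.451, 0.892, -0.0]
ft_force: [-4.3, -0.5, -0.2]
opening: 0.0
```

Request:
apply_moves:
  dp:
    - [6,-3,0]
    - [12,-6,0]
    - [18,-10,0]
    - [23,-14,0]
    - [28,-18,0]
    - [33,-23,0]
    - [37,-28,0]
    - [41,-34,0]
    - [45,-40,0]
    - [47,-46,0]
  roll: [0,0,0,0,0,0,0,0,0,0]
  jaw: [0,0,0,0,0,0,0,0,0,0]

```text
clock: 7.0
position: [658.6, 39.3, 230.3]
orientation: [-0.0, 0.451, 0.892, 0.0]
ft_force: [-5.0, 2.0, 1.2]
opening: 0.2
```

Request:
apply_moves:
  dp:
    - [3,-6,0]
    - [5,-13,0]
    - [6,-20,0]
    - [7,-26,0]
    - [7,-33,0]
    - [7,-40,0]
    - [6,-47,0]
    - [5,-54,0]
    - [3,-60,0]
    - [0,-67,0]
  roll: [0,0,0,0,0,0,0,0,0,0]
  jaw: [0,0,0,0,0,0,0,0,0,0]

```text
clock: 8.25
position: [658.5, -27.4, 230.4]
orientation: [0.0, 0.451, 0.893, 0.0]
ft_force: [-0.4, 4.5, -1.0]
opening: -0.1
```

```bash
cat > meas.py <<'E'
from h import *
s=r.get_state();print(s["position"].round(1),s["ft_force"].round(1),s["clock"],s["qpos"].round(2))
for n in ["top","scene"]:
    f=cams.grab_frame(n);P,u,v=cloud(f)
    d=np.hypot(P[:,0]-580.5,P[:,1]-6.4)
    k=(P[:,2]>250)&(P[:,2]<262)&(d>60)&(d<110)&(np.hypot(P[:,0]-s["position"][0],P[:,1]-s["position"][1])>18)
    if k.any():
        m=P[k].mean(0);print(n,k.sum(),m.round(1),"turn",round((126.4-np.degrees(np.arctan2(m[1]-6.4,m[0]-580.5)))%360,1))
E
python3 meas.py
```

```text
[658.5 -27.4 230.4] [-0.4  4.5 -1. ] 8.25 [-0.45  0.45  0.59  1.39 -0.25  1.38  0.78]
scene 40 [643.2 -56.6 254.8] turn 171.5
```

Request:
apply_moves:
  dp:
    - [-2,-6,0]
    - [-6,-12,0]
    - [-10,-17,0]
    - [-14,-23,0]
    - [-19,-27,0]
    - [-24,-32,0]
    - [-29,-36,0]
    - [-35,-40,0]
    - [-41,-43,0]
    - [-47,-46,0]
  roll: [0,0,0,0,0,0,0,0,0,0]
  jaw: [0,0,0,0,0,0,0,0,0,0]

```text
clock: 9.6
position: [611.1, -73.2, 230.3]
orientation: [0.0, 0.451, 0.893, 0.0]
ft_force: [2.1, 3.2, 0.0]
opening: -0.3
```

Request:
apply_moves:
  dp:
    - [-7,-2,0]
    - [-13,-4,0]
    - [-20,-5,0]
    - [-27,-5,0]
    - [-34,-5,0]
    - [-41,-5,0]
    - [-47,-4,0]
    - [-54,-2,0]
    - [-60,0,0]
    - [-67,3,0]
  roll: [0,0,0,0,0,0,0,0,0,0]
  jaw: [0,0,0,0,0,0,0,0,0,0]

```text
clock: 10.85
position: [543.8, -70.7, 230.3]
orientation: [0.0, 0.451, 0.892, -0.0]
ft_force: [2.6, -0.7, 0.4]
opening: 0.1
```

Request:
apply_moves:
  dp:
    - [-6,3,0]
    - [-12,6,0]
    - [-17,10,0]
    - [-22,15,0]
    - [-27,20,0]
    - [-31,25,0]
    - [-35,31,0]
    - [-39,37,0]
    - [-42,43,0]
    - [-44,49,0]
  roll: [0,0,0,0,0,0,0,0,0,0]
  jaw: [0,0,0,0,0,0,0,0,0,0]

```text
clock: 12.1
position: [500.0, -21.1, 230.3]
orientation: [-0.0, 0.451, 0.892, -0.0]
ft_force: [2.2, -2.4, 1.6]
opening: 0.2
```

```bash
python3 meas.py
```

```text
[500.  -21.1 230.3] [ 2.2 -2.4  1.6] 12.1 [-0.59  0.04  0.56  1.81 -0.02  1.3   0.61]
```

Request:
apply_moves:
  dp:
    - [-2,7,0]
    - [-4,13,0]
    - [-4,20,0]
    - [-5,27,0]
    - [-5,34,0]
    - [-4,40,0]
    - [-3,47,0]
    - [-1,54,0]
    - [2,60,0]
    - [3,63,0]
  roll: [0,0,0,0,0,0,0,0,0,0]
  jaw: [0,0,0,0,0,0,0,0,0,0]

```text
clock: 13.45
position: [503.3, 42.3, 230.1]
orientation: [-0.0, 0.451, 0.893, -0.0]
ft_force: [-0.6, -2.1, -0.3]
opening: -0.3
```

```bash
python3 meas.py
```

```text
[503.3  42.3 230.1] [-0.6 -2.1 -0.3] 13.45 [-0.66  0.06  0.5   1.8  -0.03  1.3   0.49]
scene 15 [521.4  59.1 255.6] turn 348.1
```

Request:
apply_moves:
  dp:
    - [-10,-10,0]
    - [-20,-20,10]
    - [-30,-40,40]
    - [-40,-75,60]
    - [-40,-125,60]
    - [-40,-175,60]
    - [-40,-225,60]
    - [-40,-275,60]
    - [-40,-300,60]
    - [-40,-300,60]
  roll: [0,0,0,0,0,0,0,0,0,0]
  jaw: [0,0,0,0,0,0,0,0,0,0]

```text
clock: 14.8
position: [461.9, -260.8, 291.0]
orientation: [0.0, 0.453, 0.891, 0.0]
ft_force: [-0.1, 1.1, 0.7]
opening: -0.0
```

```bash
python3 meas.py
python3 - <<'E'
from h import *
f=cams.grab_frame("top");g=cams.grab_frame("scene")
a=[cv2.imread("pics/top0.png"),f["img"][:,:,::-1],cv2.imread("pics/scene0.png"),g["img"][:,:,::-1]]
cr=lambda i,t:cv2.resize(i[140:240,200:330] if t else i[150:250,230:360],None,fx=3,fy=3)
for t,n in ((1,"top"),(0,"scene")): pass
cv2.imwrite("pics/c2.png",np.vstack([np.hstack([cr(a[0],1),cr(a[1],1)]),np.hstack([cr(a[2],0),cr(a[3],0)])]))
np.savez("mid.npz",top=a[1],scene=a[3])
E
```

```text
[ 461.9 -260.8  291. ] [-0.1  1.1  0.7] 14.8 [-0.36  0.1   0.86  1.65 -0.08  1.42  1.14]
top 61 [518.9  63.2 255. ] turn 349.1
scene 29 [518.   58.9 254.5] turn 346.5
```

View pics/c2.png

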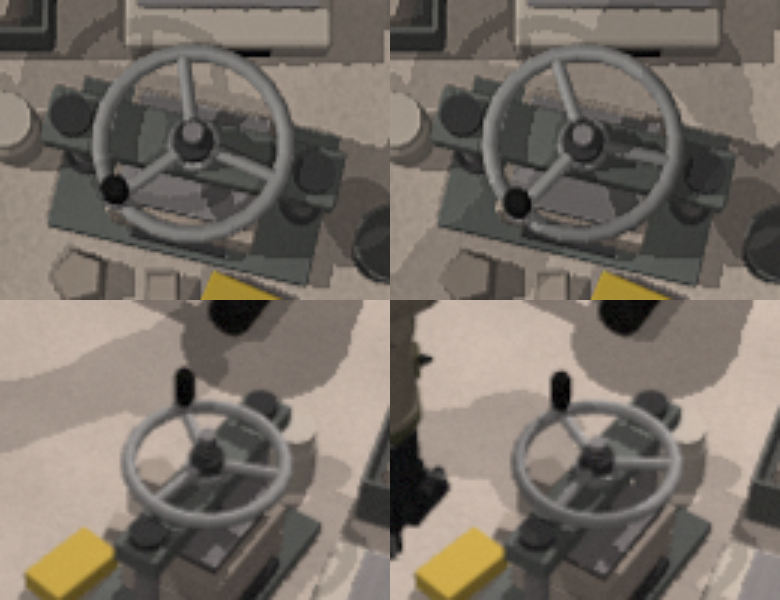

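Top: before (left) and now (right). The handle at the rim's lower left is about 11° short, as intended, and neighbouring objects haven't moved. I'll refine the angle using the black blob centroids.

```bash
cat > fine.py <<'E'
from h import *
def ang(img,f,n):   # img RGB; blob of black handle cap near expected spot, projected at z=256 plane (top)/centroid (scene)
    g=img.astype(int).max(2); m=(g<40).astype(np.uint8)
    c=(238,204) if n=="top" else (292,180)
    k,l,st,ce=cv2.connectedComponentsWithStats(m)
    b=min((i for i in range(1,k) if st[i,4]>25),key=lambda i:np.hypot(*(ce[i]-c)))
    q=cv2.undistortPoints(ce[b].reshape(1,1,2),f["intrinsics"],np.array(f["dist_coeffs"]))[0,0]
    d=rot(f["attitude"])@np.array([q[0],q[1],1]); o=np.array(f["xyz"]); z=250 if n=="top" else 235
    p=o+d*(z-o[2])/d[2]
    return np.degrees(np.arctan2(p[1]-6.4,p[0]-580.5)),st[b,4],p.round(1)
if __name__=="__main__":
  for n in ["top","scene"]:
    f=cams.grab_frame(n); i0=cv2.imread(f"pics/{n}0.png")[:,:,::-1]
    a,b=ang(i0,f,n),ang(f["img"],f,n); print(n,a,b,"turn",360-(b[0]-a[0]))
  # photometric match: plate gap/other objects
E
python3 fine.py
```

```text
top (np.float64(127.9780286205759), np.int32(70), array([528.5,  73. , 250. ])) (np.float64(139.16791486307935), np.int32(71), array([516.4,  61.8, 250. ])) turn 348.81011375749654
scene (np.float64(126.3540631962636), np.int32(64), array([531.5,  72.9, 235. ])) (np.float64(138.00849847541218), np.int32(65), array([519. ,  61.7, 235. ])) turn 348.3455647208514
```

Request:
apply_moves:
  dp:
    - [0,50,0]
    - [0,100,0]
    - [0,150,0]
    - [0,200,0]
    - [10,240,0]
    - [20,270,-20]
    - [30,280,-40]
    - [30,280,-60]
    - [30,280,-60]
    - [30,280,-60]
  roll: [0,0,0,0,0,0,0,0,0,0]
  jaw: [0,0,0,0,0,0,0,0,0,0]

```text
clock: 16.35
position: [493.5, 21.8, 231.3]
orientation: [0.0, 0.451, 0.892, 0.0]
ft_force: [-0.5, 0.3, -0.6]
opening: -0.1
```

Request:
apply_moves:
  dp:
    - [4,10,0]
    - [8,17,0]
    - [10,20,0]
    - [12,23,0]
    - [13.5,26,0]
    - [15,28.5,0]
    - [16.5,31,0]
    - [17.5,32.8,0]
    - [18.5,34.2,0]
    - [18.5,34.2,0]
  roll: [0,0,0,0,0,0,0,0,0,0]
  jaw: [0,0,0,0,0,0,0,0,0,0]

```text
clock: 17.6
position: [511.9, 56.1, 230.3]
orientation: [0.0, 0.451, 0.893, 0.0]
ft_force: [-0.9, -1.6, -0.2]
opening: 0.0
```

Request:
apply_moves:
  dp:
    - [-10,-15,0]
    - [-20,-28,0]
    - [-32,-45,20]
    - [-45,-80,60]
    - [-45,-130,60]
    - [-45,-180,60]
    - [-45,-230,60]
    - [-45,-280,60]
    - [-45,-310,60]
    - [-45,-310,60]
  roll: [0,0,0,0,0,0,0,0,0,0]
  jaw: [0,0,0,0,0,0,0,0,0,0]

```text
clock: 18.85
position: [465.1, -257.1, 290.4]
orientation: [0.0, 0.454, 0.891, -0.0]
ft_force: [0.3, 0.6, -0.1]
opening: 0.3
```

```bash
python3 meas.py; python3 fine.py; python3 fine.py|grep -o turn.*
```

```text
[ 465.1 -257.1  290.4] [ 0.3  0.6 -0.1] 18.85 [-0.39  0.11  0.89  1.65 -0.08  1.42  1.13]
top 56 [530.2  73.5 254.9] turn 359.6
scene 28 [529.9  69.1 254.5] turn 357.5
top (np.float64(127.9780286205759), np.int32(70), array([528.5,  73. , 250. ])) (np.float64(128.61290342499694), np.int32(70), array([527.7,  72.6, 250. ])) turn 359.36512519557897
scene (np.float64(126.3540631962636), np.int32(64), array([531.5,  72.9, 235. ])) (np.float64(127.45774582423685), np.int32(63), array([529.9,  72.5, 235. ])) turn 358.8963173720267
turn 359.24844245704895
turn 358.7395116246195
```

The wheel is about 0.8° short: the top camera gives 359.2–359.6° and the scene camera, which reads low, 358.8°. I'll finish with a nudge of under 1 mm from the same approach.

Request:
apply_moves:
  dp:
    - [0,50,0]
    - [0,100,0]
    - [0,150,0]
    - [0,200,0]
    - [10,240,0]
    - [20,266,-20]
    - [26.5,275.8,-40]
    - [26.5,275.8,-60]
    - [26.5,275.8,-60]
    - [26.5,275.8,-60]
  roll: [0,0,0,0,0,0,0,0,0,0]
  jaw: [0,0,0,0,0,0,0,0,0,0]

```text
clock: 20.4
position: [493.5, 21.8, 231.2]
orientation: [0.0, 0.451, 0.892, 0.0]
ft_force: [-0.0, -0.1, -0.9]
opening: -0.1
```

Request:
apply_moves:
  dp:
    - [4,10,0]
    - [8,17,0]
    - [11,22,0]
    - [14,26.5,0]
    - [16,30,0]
    - [17.3,32.5,0]
    - [18.2,33.7,0]
    - [18.6,34.4,0]
    - [19,35,0]
    - [19,35,0]
  roll: [0,0,0,0,0,0,0,0,0,0]
  jaw: [0,0,0,0,0,0,0,0,0,0]

```text
clock: 21.65
position: [512.2, 56.2, 230.3]
orientation: [-0.0, 0.451, 0.892, -0.0]
ft_force: [-1.1, -2.7, 1.4]
opening: -0.1
```

Request:
apply_moves:
  dp:
    - [-10,-15,0]
    - [-20,-28,0]
    - [-32,-45,20]
    - [-45,-80,60]
    - [-45,-130,60]
    - [-45,-180,60]
    - [-45,-230,60]
    - [-45,-280,60]
    - [-45,-310,60]
    - [-45,-310,60]
  roll: [0,0,0,0,0,0,0,0,0,0]
  jaw: [0,0,0,0,0,0,0,0,0,0]

```text
clock: 22.9
position: [465.6, -256.3, 290.3]
orientation: [0.0, 0.454, 0.891, -0.0]
ft_force: [0.3, 1.1, -0.2]
opening: 0.2
```

```bash
python3 meas.py; python3 fine.py; python3 fine.py|grep -o turn.*
python3 - <<'E'
from h import *
o=[]
for n in ("top","scene"):
    f=cams.grab_frame(n)["img"][:,:,::-1]; o.append(cv2.resize(f,(400,300)))
cv2.imwrite("pics/end.png",np.hstack(o))
E
```

```text
[ 465.6 -256.3  290.3] [ 0.3  1.1 -0.2] 22.9 [-0.43  0.11  0.93  1.65 -0.09  1.42  1.14]
top 62 [530.2  73.6 254.9] turn 359.6
scene 26 [530.   68.6 255.5] turn 357.3
top (np.float64(127.9780286205759), np.int32(70), array([528.5,  73. , 250. ])) (np.float64(128.72958616352696), np.int32(71), array([527.6,  72.4, 250. ])) turn 359.24844245704895
scene (np.float64(126.3540631962636), np.int32(64), array([531.5,  72.9, 235. ])) (np.float64(127.24039141223355), np.int32(60), array([530.4,  72.3, 235. ])) turn 359.11367178403003
turn 359.24844245704895
turn 358.89380507574344
```

View pics/end.png

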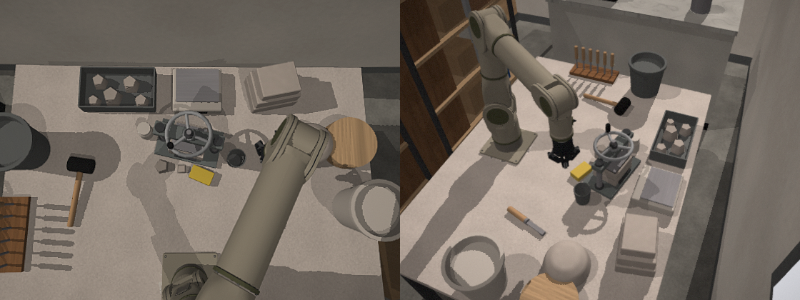

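The handle is back at its start position (px (170,146) in the left half), the robot is clear, and everything else is in place. Handing in.

```bash
python3 -c "
from h import *
print(r.sign_off())"
```

```text
the job is handed in; nothing more can be done
None
```

I pushed the wheel's handle one full turn clockwise with the shut fingertips and handed the job in at about 23 s. I went round to about 349° first, backed off to measure, then finished with two short pushes. The handle was never gripped, and the contact forces I read stayed at about 6 N or less.

- **Wheel position:** the top camera puts the turn at 359.2–359.6°. That leaves it about 0.5–1° short, or roughly 0.02–0.03 mm of plate travel, with no sign of going past.
- **Disagreement between checks:** the scene camera reads lower. Its handle outline gives 358.9–359.1° and its depth reading gives 357.3°, but that depth reading also ran low in the earlier check. The last sub-millimetre push barely changed any reading, so I stopped there.
- **Not checked directly:** I did not measure the gap between plate and mould; that figure is worked out from the wheel angle.
- **Everything else:** I saw nothing moved in the last pictures. The arm stood in front of part of the top view, and I did not measure each loose object. The robot was touching nothing.

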